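# Park the drilling template on its keyhole stud

## Task

Pull fully back the sprung collar of the quick coupler on the drilling fixture so that the aluminium drilling template pops free, then draw the template straight out of the coupler. Lower the large end of the template's keyhole over the headed stud on the plywood stand and slide the template home under the stud head, so that it lies flat and square along the stand with its spigot pointing away from the robot. Leave the other things on the bench alone.

Things in the scene. Friction and masses are not known exactly. Their poses are not given: they have to be found in the camera images.
- fixture: Fixed grey fixture. Origin on the bench under the handle's starting place; x is the coupler axis, from template into coupler, away from the robot (yaw varies). Bed 80 mm wide, 45 mm high (x -105 to 45 mm) carries the template. Coupler axis 65 mm high: collar x 57 to 97 mm, then bare barrel 32 mm across, mount block x 125 to 165 mm, 50 mm wide, 85 mm high; 12 mm high foot below.
- collar_grip (a point): On the coupler axis, 65 mm above the bench, at the middle of the collar's plain part (35 mm long, 36 mm across); moves with the collar, axes as the fixture's. At its far end the collar has a rim 46 mm across, 15 to 20 mm to +x of this point. Nothing stands beside the collar; the template's plate ends 29.5 mm to -x of this point.
- collar (a joint): Collar travel, m: 0 home, 0.012 fully back (fixture +x); spring 4 to 7 N plus a few N of pin friction. Beyond about 0.008 the pins let go and an ejector pushes the template 12 mm out (fixture -x), where it stays unlocked: the collar can then be let go. It returns only part way until the template is out (drawing meets up to 10 N of rubbing), then fully home.
- template_handle (a point): Middle of the template's handle, 23 mm above the plate's underside; x towards the spigot, z up. Template: loose, 0.25 to 0.42 kg, plate 150 x 60 x 6 mm, on it an upright rib (the handle) 20 mm wide (y), 34 mm tall, from 35 mm behind (-x) to 45 mm ahead of this point. Spigot 14 mm across, 45 mm long, ahead of the rib. It starts on the bed, axes as the fixture's; clear after 36 mm along fixture -x.
- keyhole_big (a point): Centre of the keyhole's large end (26 mm across) in the template, at the plate's underside: 65 mm to -x of the handle point and 23 mm below it.
- keyhole_end (a point): Where the stud's neck sits in the keyhole's narrow slot (12 mm wide) when locked, at the plate's underside: 22 mm farther to -x than keyhole_big (the slot ends 2 mm of travel farther on). To lock, the template moves 22 to 24 mm in its own +x.
- stand: Fixed plywood stand, 170 x 90 mm (x, y), 40 mm high, flat top on which the template lies. Origin under its centre; its x axis points away from the robot (yaw varies): the way the spigot must point and the template slides to lock.
- stud (a point): Foot of the stand's upright steel stud, on the stand's top (40 mm above the bench), 50 mm to -x of the stand's centre. Neck 8 mm across; head 18 mm across with a bevelled top, its underside 9 mm and its top 15 mm above this point, so the 6 mm plate passes under the head with 3 mm to spare.
- tape_roll: Bystander: roll of tape lying flat, 76 mm across, 24 mm high; origin under its centre.
- offcut: Bystander: aluminium angle offcut, 110 x 30 x 30 mm; origin under its centre.
- spray: Bystander: bottle, 64 mm across, 170 mm high; origin under its centre.
- screw_jar: Bystander: jar, 68 mm across, 80 mm high; origin under its centre.
- driver: Bystander: screwdriver lying down; origin near its middle.
- pencil_cup: Bystander: dark steel cup, 74 mm across, 95 mm high; origin under its centre.
- tape_measure: Bystander: tape measure, 65 x 36 x 62 mm; origin under its centre.
There are look-alikes about, which are no part of the job. What is shaped like the part that bears template_handle but black or pink is not meant.

How it is judged (in metres and radians):
On the way, in this order (a step that is already met when the one before it is completed fails the run):
1. the collar is pulled back at least 6 mm (value of joint collar above 0.006 m), for 0.1 s.
2. the template is drawn out of the coupler (at least 40 mm along its axis) (x of template_handle in the frame of fixture below -0.04 m), for 0.05 s.
3. the keyhole's large end is down over the stud head (within 7 mm of the stud's axis, plate below the head's top) (horizontal distance between keyhole_big and stud below 0.007 m and z of keyhole_big in the frame of stud below 0.006 m), for 0.05 s.
At the end, for the whole second after the job is handed in: Template released, at rest, flat on the stand (level within 0.06 rad, underside within 4 mm of its top), square to it within 0.2 rad, spigot away from the robot, the stud's neck in the narrow slot within 6 mm of keyhole_end; collar sprung home within 3 mm (horizontal distance between keyhole_end and stud below 0.006 m and z of keyhole_end in the frame of stud between -0.003 and 0.004 m and angle between template_handle's own z axis and vertical below 0.06 rad and angle between the x axis of template_handle and the x axis of stand, either way round below 0.2 rad and x of template_handle in the frame of stand above 0 m and linear speed of template below 0.02 m/s and value of joint collar below 0.003 m); the robot touches nothing.
It fails at once if one of the bystanders is moved by more than 40 mm (distance of any of tape_roll, offcut, spray, screw_jar, driver, pencil_cup, tape_measure from where it was at the start of the episode above 0.04 m).
It fails at once if the template is tipped by more than 0.6 rad (angle between template_handle's own z axis and vertical above 0.6 rad).
It also fails if it takes over 48 s, if anything falls off the work surface, if the arm or the gripper's body presses on something with over 40 N, if the wrist force passes 120 N, or if a joint passes its speed limit or range.

## Robot

A 6-joint arm with a two-finger parallel gripper is mounted at the origin on the work surface. World frame = base frame: x ahead of the robot, y to its left, z up, the work surface at z = 0. Lengths are in mm, angles in rad, forces in N, time in s.
With the tool pointing down it reaches from about 350 to 800 mm from the base axis. Payload 7.3 kg.
Tool frame: the origin (TCP) lies midway between the tips of the shut fingers; the grasp point (between the pads) lies 19 mm behind it; z points along the fingers, y is the direction in which the jaws open and shut (so a half turn about z gives the same grasp; the last joint's range is limited). The gripper opens to 85 mm and grips with 20 to 120 N. Pads are 22 mm wide; open, the fingers measure 114 mm over their backs; the gripper's body (76 mm by 85 mm) begins 54 mm behind the grasp point. The pads swing forward as they close: fully open they stand 13 mm farther back than shut.
Start: joints at [1.088, 0.342, 1.524, -0, 1.275, -0.146], TCP at [173.482, 495.528, 231.322] pointing down, gripper open.
Joint ranges: [-2.53, 2.53], [-0.77, 2.02], [0.04, 2.7], [-1, 4.14], [0.28, 2.66], [-3.11, 3.11]. Speed limits (rad/s): [2.57, 2.57, 3.14, 3.14, 3.14, 3.14].

## Interface

Orientations are given as a unit quaternion [w, x, y, z].
In Python, from station import manip, effector, solver, capture, calibration, job_done, spot_in, regions_of, status gives the robot as it stands. Calls block until the motion is done:
- manip.move_to(position, orientation): joint-space move of the TCP to a pose.
- manip.movel(position, attitude=None, rate=150, guard=None): straight line of the TCP; attitude=None keeps the orientation; rate is the mean speed in mm/s. With guard (N) it stops when the force on the tool has changed by that much, and returns True; else False.
- manip.set_joints(angles): joint-space move.
- effector.move_gripper(opening, squeeze=None): opening from 0.0 (shut) to 1.0 (fully open); squeeze is the grip in N (None keeps the last); returns when the fingers have stopped.
- manip.hold(seconds).
- solver.solve_ik(position, orientation): joint angles nearest the present ones, or None.
- capture(name): name is "scene" or "top" or "wrist"; returns the picture (400x640x3 uint8, red, green, blue); there is no depth.
- calibration(name): a dict with "mtx" (3x3 intrinsics, pixels), "world_to_cam" (4x4, takes a point from world to camera coordinates); the wrist camera has in their place "hand_eye" (4x4, takes a point from camera to tool coordinates, whose origin is the TCP and whose axes are the flange's). Camera axes: x right, y up, looking along -z (the intrinsics and any distortion apply to the point x, -y, -z); pixel columns grow to the right and rows downward; lengths in mm; the calibration is good to about 2 mm. A picture is of the moment at which its call begins: read the wrist's pose just before it. calibration takes no time and is no camera call.
A pose or a line that the arm cannot do raises manip.MotionError and nothing moves.
- job_done(): hands the job in, once; it reports no verdict.
Trained networks look in the newest picture that a camera, given by its name, has taken for a name from the list of things; names that differ only in an ending like _2 or _b are one class to them, and where a whole thing is asked for, a point or a joint stands for the part that bears it (a point fixed in the world has none). Each returns a list of dicts, best first, with "conf" (0 to 1); they miss things now and then, are a little off and sometimes report something else, mostly with a low value. They report only what shows in the picture. A call takes as long as a camera call. They do not tell look-alikes from the thing itself.
- spot_in(camera, thing): "bbox" ([left, top, width, height] in pixels, round what is visible of it).
- regions_of(camera, thing): "mask" (400x640 bool, what is visible of it) and "bbox" ([left, top, width, height] in pixels, round what is visible of it).
Readings, each from a call of its own:
- status.read_t(): time.
- status.read_q(): joint angles.
- status.read_qd(): joint speeds.
- status.read_effort(): joint torques, N m.
- status.read_tcp_pos(): TCP position.
- status.read_tool_rot(): TCP orientation.
- status.read_force(): force on the tool from outside, world axes, zero at the start.
- status.read_ft_torque(): the same for the moment, N m.
- status.read_width(): opening from 0.0 (shut) to 1.0 (fully open).
Only numpy, scipy, OpenCV 4.12 (cv2) and the standard library are available. Lean on these libraries where they do the work, as an engineer would, in place of code of your own. Each camera call takes 0.05 s, during which the arm holds its last target.

## Working session

There is one attempt and no reset: what is moved stays moved. The work goes in short steps, each a Python script; the robot and the scene stay as the last script left them, time stands still between calls to the robot, and variables do not carry over. Pictures are saved under pics/ and viewed, and the job is handed in when it is done.

```bash
ls; mkdir -p pics; python3 - <<'E'
from station import *
import cv2,numpy as np
for n in ["scene","top","wrist"]:
    im=capture(n); cv2.imwrite(f"pics/{n}0.png",im[:,:,::-1]); c=calibration(n); print(n,{k:np.round(v,4).tolist() if hasattr(v,'__len__') and not isinstance(v,str) else v for k,v in c.items()})
print(status.read_t(),status.read_tcp_pos(),status.read_tool_rot())
E
```

```text
pics
scene {'mtx': [[500.7345, 0.0, 315.9604], [0.0, 500.7345, 200.5327], [0.0, 0.0, 1.0]], 'world_to_cam': [[-0.3789, 0.9253, 0.0147, 219.6491], [-0.7809, -0.3282, 0.5316, 402.4828], [0.4967, 0.1899, 0.8469, -1990.8126], [0.0, 0.0, 0.0, 1.0]]}
top {'mtx': [[407.2005, 0.0, 315.9898], [0.0, 407.2005, 192.1753], [0.0, 0.0, 1.0]], 'world_to_cam': [[0.0249, -0.9994, -0.0253, 6.6685], [0.9862, 0.0204, 0.1643, -554.9344], [-0.1637, -0.0291, 0.9861, -1060.6639], [0.0, 0.0, 0.0, 1.0]]}
wrist {'mtx': [[350.9154, 0.0, 307.8277], [0.0, 350.9154, 199.847], [0.0, 0.0, 1.0]], 'hand_eye': [[-0.0003, 0.9499, 0.3125, 79.4644], [1.0, 0.0002, 0.0002, -0.5472], [0.0001, 0.3125, -0.9499, -143.1134], [0.0, 0.0, 0.0, 1.0]]}
0.15 [173.34959335 495.25004369 230.80688352] [-1.55519019e-04  1.67595175e-01  9.85855742e-01 -5.37880568e-04]
```

View pics/scene0.png

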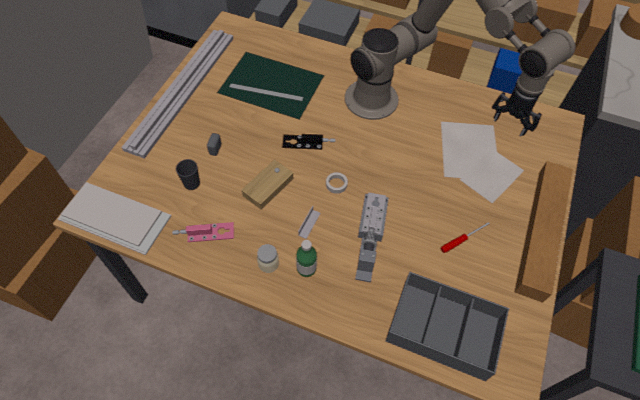

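View pics/top0.png

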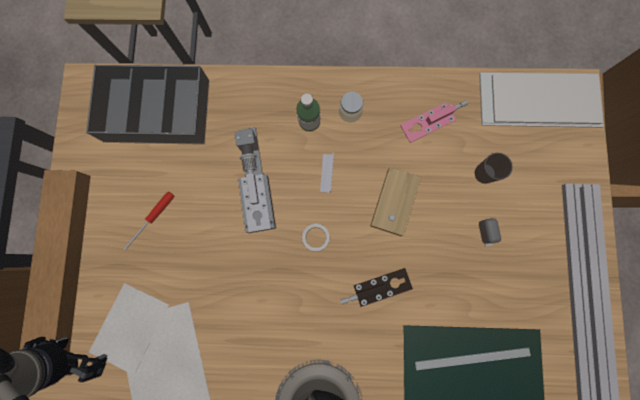

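View pics/wrist0.png

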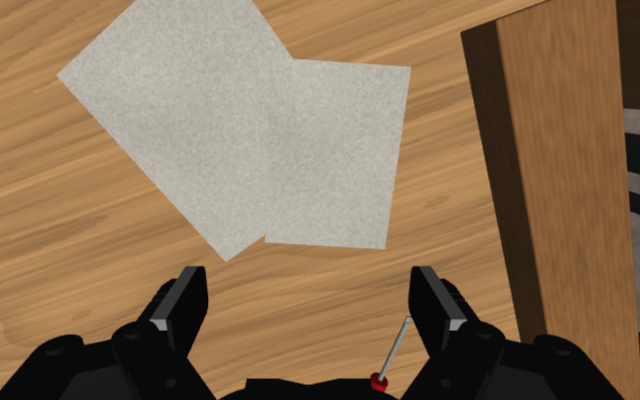

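The top view shows the fixture at about (255,185), the stand at (396,202) with its stud at (392,217), and black and pink look-alikes at (383,287) and (430,122). I'll get rough poses from it and then look with the wrist camera.

```bash
cat > h.py <<'E'
import numpy as np, cv2
from station import *
from scipy.spatial.transform import Rotation as R
def Rq(q): return R.from_quat([q[1],q[2],q[3],q[0]])
def quat(Rm):
    q=R.from_matrix(Rm).as_quat(); return [q[3],q[0],q[1],q[2]]
def down(yaw):
    "tool pointing down; tool x axis at world heading yaw"
    c,s=np.cos(yaw),np.sin(yaw)
    return quat(np.array([[c,s,0],[s,-c,0],[0,0,-1.]]))
def cam(n, pose=None):
    c=calibration(n); K=np.array(c["mtx"])
    if n=="wrist":
        p,q=pose; T=np.eye(4);T[:3,:3]=Rq(q).as_matrix();T[:3,3]=p
        W=np.linalg.inv(T@np.array(c["hand_eye"]))
    else: W=np.array(c["world_to_cam"])
    return K,W,c
def p2w(n,uv,z,pose=None):
    K,W,_=cam(n,pose); M=np.linalg.inv(W)
    r=np.linalg.inv(K)@np.array([uv[0],uv[1],1.]); d=M[:3,:3]@np.array([r[0],-r[1],-r[2]]); o=M[:3,3]
    return o+d*(z-o[2])/d[2]
def w2p(n,P,pose=None):
    K,W,_=cam(n,pose); P=np.atleast_2d(P); c=P@W[:3,:3].T+W[:3,3]; c=c*[1,-1,-1]
    u=c@K.T; return u[:,:2]/u[:,2:]
def pose(): return np.array(status.read_tcp_pos()),np.array(status.read_tool_rot())
def snap(name,cm="wrist"):
    ps=pose(); im=capture(cm); cv2.imwrite(f"pics/{name}.png",im[:,:,::-1]); np.savez(f"pics/{name}.npz",p=ps[0],q=ps[1]); return im
def lp(name):
    d=np.load(f"pics/{name}.npz"); return d["p"],d["q"]
E
python3 - <<'E'
from h import *
print(calibration("top").keys())
a=cv2.imread("pics/top0.png")
c=np.vstack([cv2.resize(a[115:245,225:425],None,fx=4,fy=4,interpolation=cv2.INTER_CUBIC)])
cv2.imwrite("pics/topz.png",c)
for n,uv,z in [("blocktop",(246,133),85),("plate near mid",(260,231),51),("stud",(392,217),55),("standfar",(405,172),40),("standnear",(387,232),40)]:
    print(n,p2w("top",uv,z).round(1))
E
```

```text
dict_keys(['mtx', 'world_to_cam'])
blocktop [706.1 211.   85. ]
plate near mid [445.6 166.2  51. ]
stud [ 490.5 -184.5   55. ]
standfar [ 616.7 -223.    40. ]
standnear [ 451.5 -173.3   40. ]
```

View pics/topz.png

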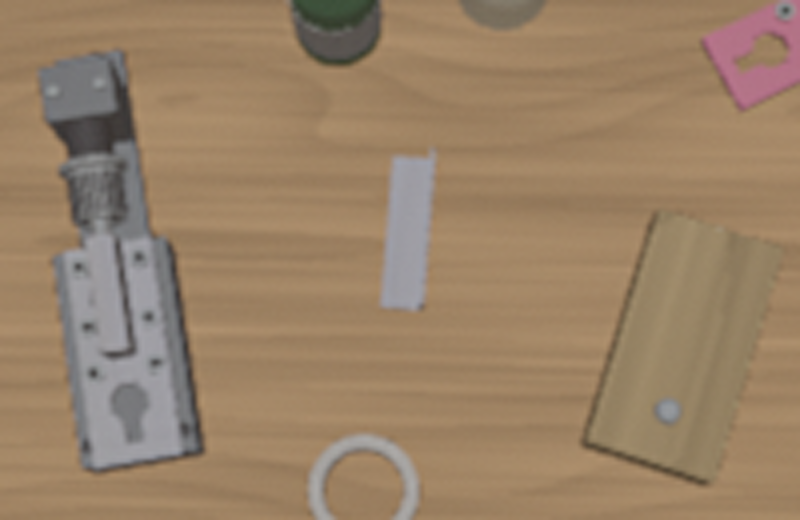

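```bash
python3 - <<'E'
from h import *
manip.move_to([540,182,185],down(0.17+np.pi))
snap("wf")
print(status.read_t(),status.read_q())
manip.move_to([530,-195,185],down(-0.29+np.pi))
snap("ws")
print(status.read_t(),status.read_q())
E
```

```text
1.9667 [ 1.92232517e-01  4.62218531e-01  1.46876500e+00  2.40533023e-04
  1.21042560e+00 -1.54978502e+00]
3.425 [-4.86065082e-01  4.53411881e-01  1.48379310e+00  3.46933057e-04
  1.20445116e+00 -1.76890503e+00]
```

View pics/wf.png

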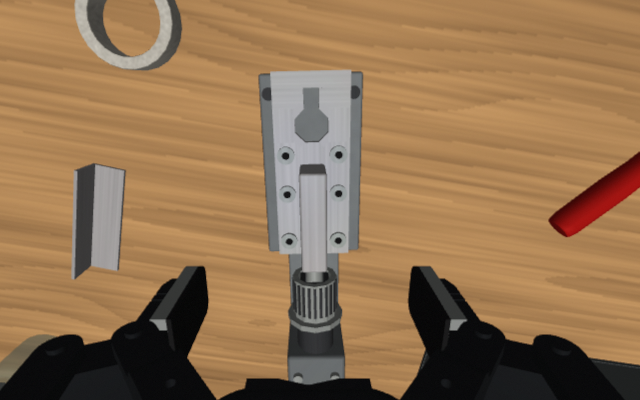

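View pics/ws.png

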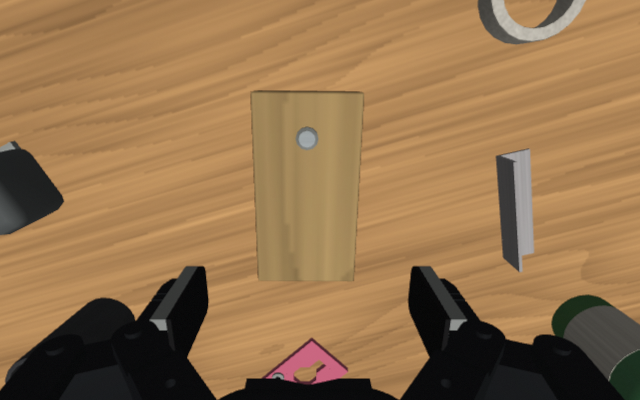

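The wrist views show the fixture plate from about (275,71) to (358,250) with the collar at (315,300), and the stand from (252,92) to (363,92) and (258,280) to (354,280) with the stud head at (307,138). I'll zoom in for accurate corners.

```bash
python3 - <<'E'
from h import *
a=cv2.imread("pics/wf.png"); b=cv2.imread("pics/ws.png")
cv2.imwrite("pics/z1.png",cv2.resize(a[60:160,250:380],None,fx=6,fy=6,interpolation=cv2.INTER_CUBIC))
cv2.imwrite("pics/z2.png",cv2.resize(a[230:330,250:380],None,fx=6,fy=6,interpolation=cv2.INTER_CUBIC))
cv2.imwrite("pics/z3.png",cv2.resize(b[80:290,240:375],None,fx=2.8,fy=2.8,interpolation=cv2.INTER_CUBIC))
E
```

```text
(no output)
```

View pics/z1.png

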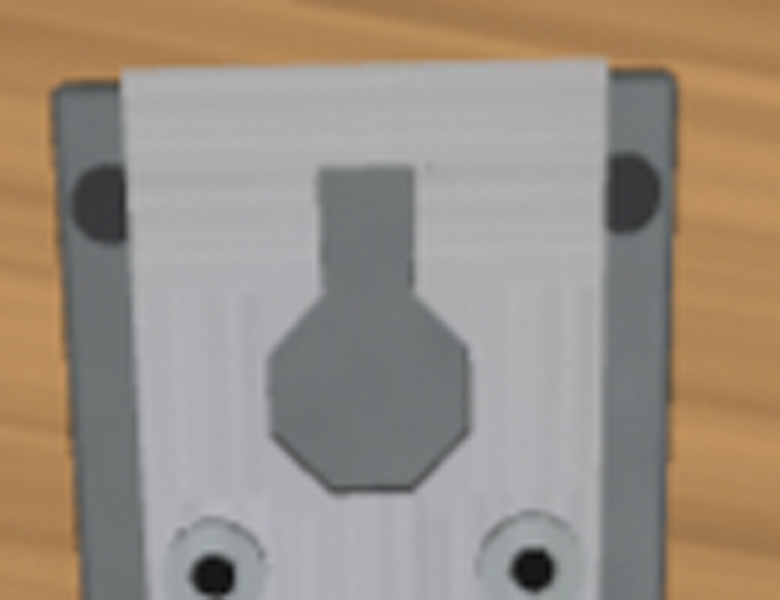

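View pics/z2.png

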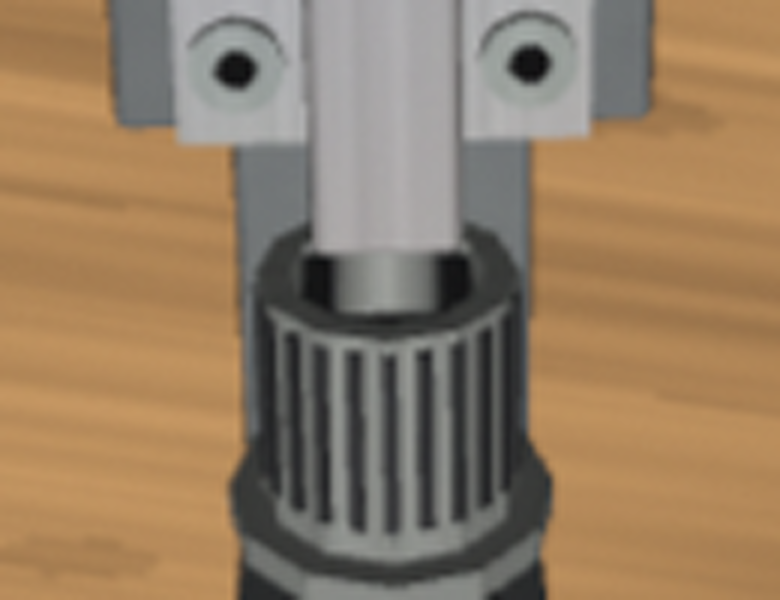

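View pics/z3.png

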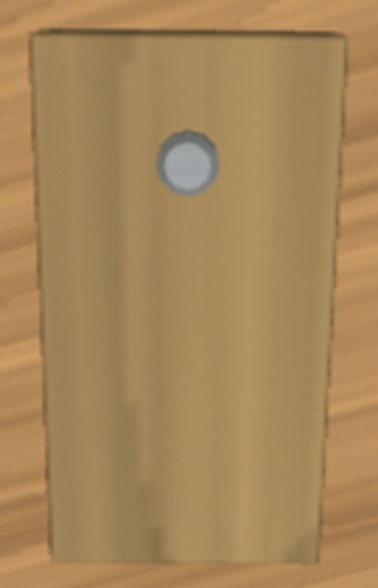

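```bash
python3 - <<'E'
from h import *
def fit(mod,obs):
    mod=np.array(mod,float);obs=np.array(obs)[:,:2];mc=mod.mean(0);oc=obs.mean(0)
    U,S,Vt=np.linalg.svd((mod-mc).T@(obs-oc)); D=np.diag([1,np.linalg.det(Vt.T@U.T)]);Rm=Vt.T@D@U.T
    t=oc-Rm@mc; print("yaw",np.arctan2(Rm[1,0],Rm[0,0]).round(4),"t",t.round(1),"res",(obs-(mod@Rm.T+t)).round(1).tolist(), "scale",np.linalg.norm(obs-oc)/np.linalg.norm(mod-mc)); return Rm,t
ps=lp("wf"); print(ps)
# image left = tool -y ; heading pi+.17 -> tool y
M=[(-105,-30,51),(-105,30,51),(45,-30,51),(45,30,51),(-105,-40,45),(-105,40,45),(45,-40,45),(45,40,45)]
px=[(270.3,71.7),(351.2,70),(279.7,253.8),(348.3,252.5),(259.2,74.2),(362.8,72),(269.2,250.8),(358.3,249.5)]
obs=[p2w("wrist",p,m[2],ps) for p,m in zip(px,M)]
fit([m[:2] for m in M[:4]],obs[:4]); fit([m[:2] for m in M[4:]],obs[4:])
ps=lp("ws")
M=[(-85,-45,40),(-85,45,40),(85,-45,40),(85,45,40)]
px=[(251.8,93.6),(363.2,92.9),(257.1,280.7),(354.3,280.7)]
obs=[p2w("wrist",p,m[2],ps) for p,m in zip(px,M)]
Rm,t=fit([m[:2] for m in M],obs); print("stud pred",Rm@[-50,0]+t,"seen",p2w("wrist",(307.1,139.6),55,ps))
E
```

```text
(array([539.68376154, 182.78554656, 185.13238838]), array([ 4.04248537e-05, -8.52625416e-02,  9.96358510e-01,  1.33023135e-04]))
yaw 0.1919 t [554.7 189.2] res [[-0.0, -0.0], [0.1, 0.0], [-0.0, -0.0], [-0.0, 0.0]] scale 0.999697596325795
yaw 0.1896 t [555.5 189.3] res [[0.6, 0.8], [0.8, -0.5], [-0.9, 0.1], [-0.5, -0.4]] scale 0.9901540455903949
yaw -0.2961 t [ 540.4 -198.6] res [[2.0, 0.9], [0.2, -1.1], [-0.9, -0.4], [-1.3, 0.6]] scale 0.9880733207431633
stud pred [ 492.57045551 -184.05852449] seen [ 492.78109401 -183.92115611   55.        ]
```

```bash
cat >> h.py <<'E'
FY=0.191; FO=np.array([554.7,189.2]); FX=np.array([np.cos(FY),np.sin(FY)])
SY=-0.296; ST=np.array([492.8,-183.9]); SX=np.array([np.cos(SY),np.sin(SY)])
def fx(x,z): return [*(FO+x*FX),z]
def sx(x,z): return [*(ST+x*SX),z]
E
python3 - <<'E'
from h import *
q=down(FY+np.pi)
effector.move_gripper(1.0,80)
manip.move_to(fx(77,150),q)
print(manip.movel(fx(77,48),rate=150,guard=15),status.read_tcp_pos())
effector.move_gripper(0.0,80); print("w",status.read_width(),status.read_force(),status.read_tcp_pos())
snap("c1")
print(manip.movel(fx(91,48),rate=40,guard=45),status.read_tcp_pos(),status.read_force())
manip.hold(0.25); print(status.read_force(),status.read_t())
snap("c2")
E
```

```text
False [631.1063052  203.64056238  49.04359068]
w 0.40381846831384677 [-2.6285736   0.190611    5.55102544] [630.50291944 204.25171533  49.09484765]
False [642.24869083 206.5724144   49.05675243] [-9.60194689 -1.25368217  9.8521603 ]
[-8.29257421 -1.16421961 10.39400926] 7.325
```

View pics/c2.png

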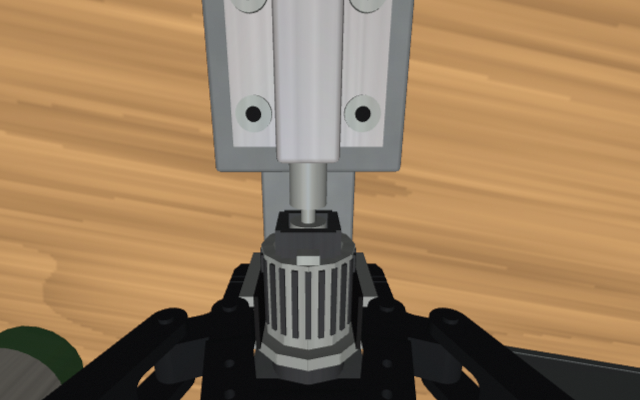

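View pics/c1.png

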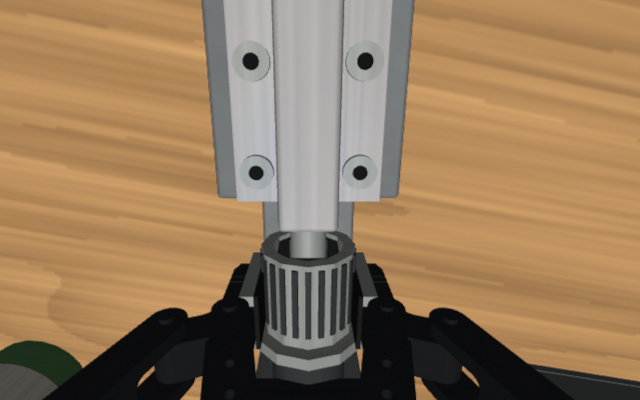

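The collar is fully back and the template has popped about 12 mm out; its plate end moved from row 200 to row 147. Next I release the collar, grip the handle and draw the template out.

```bash
python3 - <<'E'
from h import *
q=down(FY+np.pi)
effector.move_gripper(1.0,100)
manip.movel(fx(89,125),rate=250)
manip.move_to(fx(-12,125),q)
print(manip.movel(fx(-12,57),rate=150,guard=15),status.read_tcp_pos())
effector.move_gripper(0.0,100); print("w",status.read_width(),status.read_force(),status.read_tcp_pos())
print(manip.movel(fx(-70,57),rate=80,guard=60),status.read_tcp_pos(),status.read_force())
p,_=pose(); print("fixture x", (p[:2]-FO)@FX, (p[:2]-FO)@[-FX[1],FX[0]])
snap("d1"); print(status.read_t())
E
```

```text
False [543.69556684 187.02122589  56.99572852]
w 0.21413979006763637 [-2.87986432  0.69132845  5.36569038] [543.02960769 187.19601935  57.71024663]
False [486.47947002 175.96464242  57.70331307] [-0.20436948 -1.06510926 10.07332393]
fixture x -69.49254274150316 -0.04363077873894036
11.0083
```

View pics/d1.png

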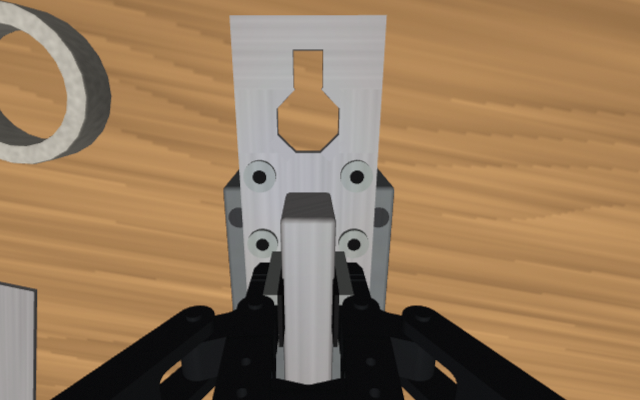

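```bash
python3 - <<'E'
from h import *
ps=lp("d1"); p,q=ps; Rt=Rq(q).as_matrix()
for n,uv in [("plateL",(230,16)),("plateR",(386,15)),("bigbottom",(308,152)),("bigL",(277,121)),("bigR",(339,121)),("slottop",(308,50)),("screwL",(260,177)),("screwR",(357,177))]:
    w=p2w("wrist",uv,51,ps); print(n,(Rt.T@(w-p)).round(1))
E
```

```text
plateL [104.8 -30.7   6.6]
plateR [105.1  29.1   6.6]
bigbottom [52.2 -0.8  6.7]
bigL [ 65.3 -13.8   6.7]
bigR [65.3 12.2  6.7]
slottop [92.7 -0.8  6.6]
screwL [ 41.2 -21.9   6.7]
screwR [41.1 20.7  6.7]
```

The template is clear of the coupler, and the keyhole sits at tool (65.2, -0.8). I'll carry it over the stud and check before lowering.

```bash
cat >> h.py <<'E'
SL=np.array([-SX[1],SX[0]])
def hx(x,z,l=0.8): return [*(ST+x*SX+l*SL),z]
E
python3 - <<'E'
from h import *
manip.movel(fx(-70,150),rate=250)
manip.move_to(hx(65.2,150),down(SY+np.pi))
manip.movel(hx(65.2,85),rate=150)
snap("e1"); print(status.read_t(),pose(),hx(65.2,85),status.read_force())
E
```

```text
13.6 (array([ 556.31744957, -202.10086926,   86.2021446 ]), array([ 1.04028844e-03,  1.47082289e-01,  9.89123652e-01, -3.44259457e-04])) [np.float64(555.3978694579034), np.float64(-202.15340349993062), 85] [-0.37781215 -0.69662347 -3.61782667]
```

View pics/e1.png

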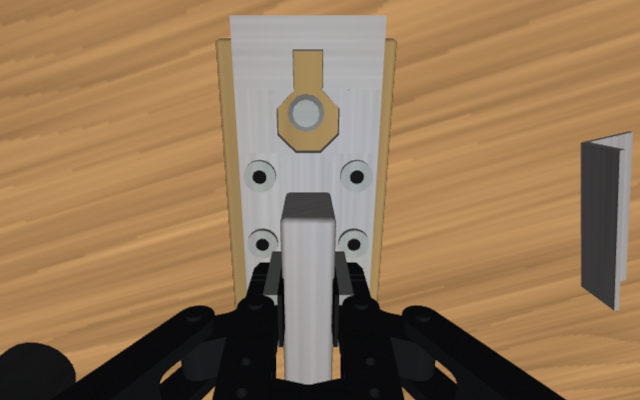

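```bash
python3 - <<'E'
from h import *
ps=lp("e1"); p,q=ps; Rt=Rq(q).as_matrix()
w=p2w("wrist",(305.5,112.5),55,ps); print(w,(Rt.T@(w-p)).round(1))
c=p2w("wrist",(308,121),p[2]-6.7,ps); print("hole in tool",(Rt.T@(c-p)).round(1))
E
```

```text
[ 491.76903395 -184.02309248   55.        ] [66.6 -1.7 30.5]
hole in tool [64.9 -0.5  6.6]
```

```bash
python3 - <<'E'
from h import *
manip.movel(hx(64.2,70,0.2),rate=80); manip.hold(0.2)
print(status.read_force(),pose()[0])
print(manip.movel(hx(64.2,51.5,0.2),rate=40,guard=10)); manip.hold(0.2)
print(status.read_force(),pose()[0])
snap("f1"); print(status.read_t())
E
```

```text
[-0.14897077 -0.39893587 -2.92140656] [ 554.56195543 -202.61423757   70.50674001]
True
[ 0.3660827  -0.25020157  5.64217143] [ 554.10422202 -202.39724618   52.73518662]
14.8333
```

View pics/f1.png

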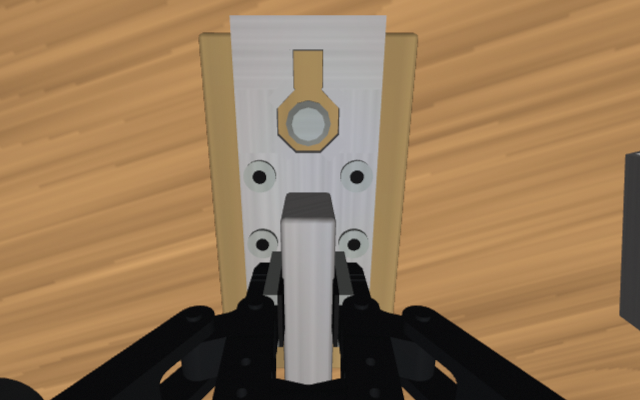

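The plate is down (TCP z 52.7 as predicted), with the stud head centred in the large end at (308,123). Next is the slide home.

```bash
python3 - <<'E'
from h import *
a=pose()[0]
print(manip.movel([*(ST+(64.2+23)*SX+0.2*SL),52.5],rate=40,guard=30)); manip.hold(0.2)
b=pose()[0]; print((b-a)[:2]@SX,(b-a)[:2]@SL,b,status.read_force())
snap("g1"); print(status.read_t())
E
```

```text
False
22.40675029270182 0.04739130056949511 [ 575.5240875  -208.87942018   52.76715715] [-4.54625748  1.66753033  5.90155881]
15.8333
```

View pics/g1.png

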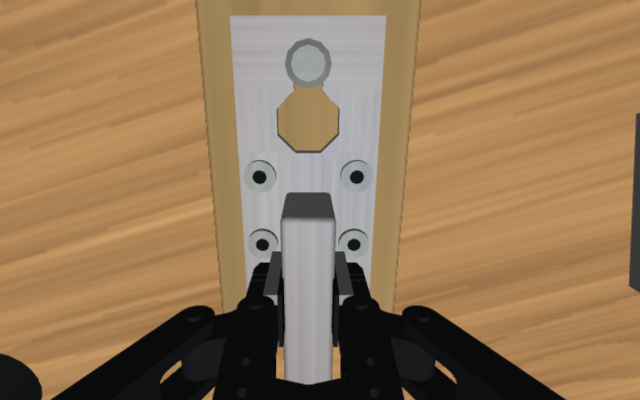

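```bash
python3 - <<'E'
from h import *
effector.move_gripper(1.0)
p,q=pose(); manip.movel([p[0],p[1],185],rate=200); manip.hold(0.3)
snap("k1")
q=down(FY+np.pi); manip.move_to(fx(-15,185),q); snap("k2"); snap("k3","top")
print(status.read_t(),status.read_force())
a=cv2.imread("pics/k1.png");b=cv2.imread("pics/k2.png")
cv2.imwrite("pics/kk.png",np.hstack([a[:,120:520],b[:,120:520]]))
E
```

```text
19.2333 [-0.66202939  0.42873567 -0.29063505]
```

View pics/kk.png

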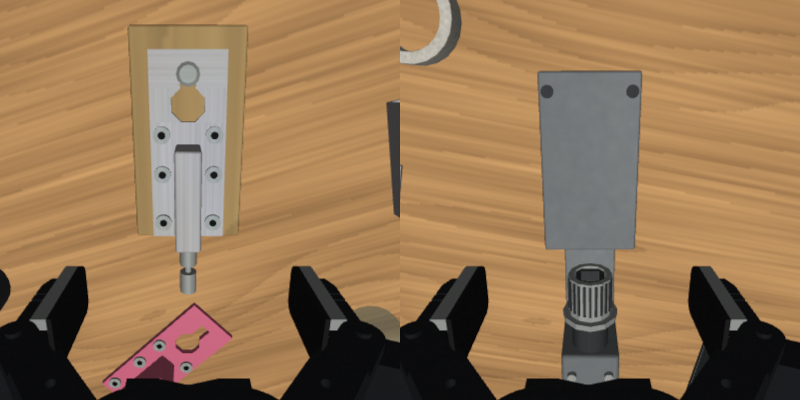

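View pics/k3.png

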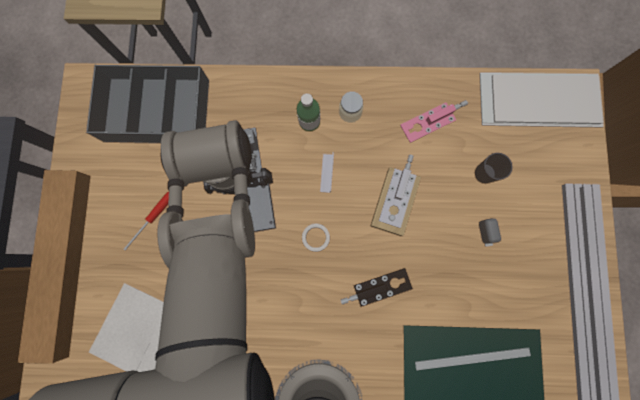

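```bash
python3 - <<'E'
from h import *
for n in ("wf","k2"):
    ps=lp(n); print(n,[w2p("wrist",fx(57+d,83),ps)[0].round(1).tolist() for d in (0,3,6,12)])
a=cv2.imread("pics/wf.png");b=cv2.imread("pics/k2.png")
cv2.imwrite("pics/zz.png",np.hstack([cv2.resize(i[240:340,260:370],None,fx=3.6,fy=3.6,interpolation=cv2.INTER_CUBIC) for i in (a,b)]))
ps=lp("k1"); SYf=SX
s=p2w("wrist",(307.5,73.5),55,ps); e=(p2w("wrist",(268,49),46,ps)+p2w("wrist",(348,49),46,ps))/2
print("stud",s,"plate end->stud along",(s-e)[:2]@SX,(s-e)[:2]@SL,"expected 18")
f=(p2w("wrist",(275,236),46,ps)+p2w("wrist",(341,236),46,ps))/2
d=(f-e)[:2]; print("yaw",np.arctan2(d[1],d[0]),SY,np.linalg.norm(d))
E
```

```text
wf [[315.1, 285.4], [315.2, 288.7], [315.2, 291.9], [315.3, 298.3]]
k2 [[310.5, 284.2], [310.5, 287.5], [310.5, 290.7], [310.5, 297.2]]
stud [ 491.54846655 -184.33491945   55.        ] plate end->stud along 17.35514712297692 -0.3799993989734829 expected 18
yaw -0.29620858536626726 -0.296 150.5089586489764
```

View pics/zz.png

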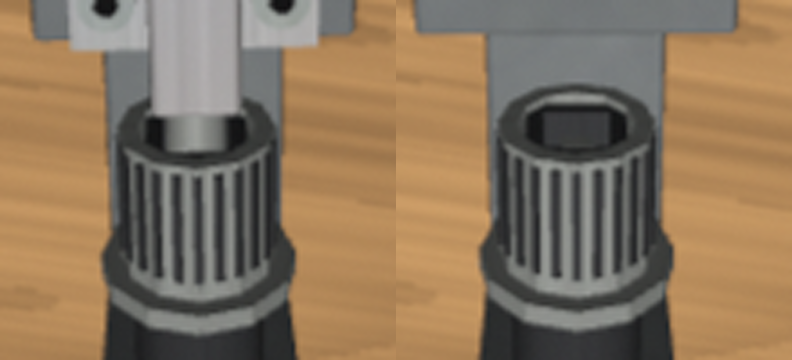

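```bash
python3 -c "
from station import *
print(job_done(), status.read_t())"
```

```text
the job is handed in; nothing more can be done
the job is handed in; nothing more can be done
```

The template is off the fixture and locked on the stand, and I handed the job in shortly after 19 s of the 48 s allowed. `job_done` gives no verdict, so what follows rests on my own checks.

**What I did:** I pulled the collar fully back, and the template popped about 12 mm out. I drew it straight out to about 69 mm along the axis from its starting place. I then lowered the keyhole's large end over the stud, slid the template 22.4 mm home, let go and moved the arm clear.

**Last checks from the wrist camera, after release:**
- **Stud in slot:** the stud sits 17.4 mm from the plate's end, against 18 mm nominal for the locked position, and 0.4 mm to one side. That is about 0.7 mm off, against the 6 mm limit.
- **Squareness:** the template's yaw is -0.296 rad, the same as the stand's, and its spigot points away from the robot.
- **Height:** just before release the tool height put the plate's underside on the stand top.
- **Collar:** by eye the collar's rim is back within about 1 mm of where it started.
- **Bystanders:** none appears to have moved in the top view. I compared that by eye and did not measure it.

No check failed or disagreed. While hovering over the stud I found the template about 1.5 mm off and corrected it before lowering.

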